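Release the snap die from its spring collar and post it in the return box

ROBOT

A 6-joint arm with a two-finger parallel gripper is mounted at the origin on the work surface; the furniture and walls round the work are solid. World frame = base frame: x ahead of the robot, y to its left, z up, the work surface at z = 0. Lengths are in mm, angles in rad, forces in N, time in s.
With the tool pointing down it reaches from about 300 to 775 mm from the base axis. Payload 14.6 kg.
Tool frame: the origin (TCP) lies midway between the tips of the shut fingers; the grasp point (between the pads) lies 19 mm behind it; z points along the fingers, y is the line along which they close (so a half turn about z gives the same grasp; the last joint's range is limited). The gripper opens to 85 mm and grips with 20 to 120 N. Pads are 22 mm wide; open, the fingers measure 114 mm over their backs; the gripper's body (76 mm by 85 mm) begins 54 mm behind the grasp point. The pads swing forward as they close: fully open they stand 13 mm farther back than shut.
Start: joints at [1.051, 0.3, 1.521, -0, 1.321, -0.067], TCP at [240.613, 494.565, 231.281] pointing down, gripper open.
Joint ranges: [-3.03, 3.03], [-0.79, 2.21], [0.23, 2.52], [-1.04, 4.18], [0, 3.07], [-2.55, 2.55]. Speed limits (rad/s): [2.22, 2.22, 2.57, 3.14, 3.14, 3.14].

INTERFACE

Orientations are given as a unit quaternion [w, x, y, z].
In Python, from workcell import bot gives the robot as it stands.
- The arm moves only by the shell command python3 -m crank 'ROWS'. ROWS is text: rows parted by semicolons, each of 7 numbers parted by spaces: the closure, from -1 (fully open) to 1 (shut), then the shift along the tool's x, y, z in m, then the turn, a rotation vector about the tool's x, y, z in degrees. A call has 1 to 12 rows; each row is the pose to reach, as a shift and turn from the pose commanded when the call began, along the tool's axes at that moment; what a row does not reach only later rows make up. A row lasts 1/12 s, in which the tool goes at most 41.7 mm and 7.16 degrees, less where a joint would pass 70% of its speed; a pose out of reach is approached as far as the arm can. A call with a gripper value outside its range is refused whole. The fingers move at their own pace and stop on an object; the grip force is fixed at half the most. Time passes only in rows, so rows that repeat a pose let the fingers close. It gives the time, the measured TCP pose, the force, the opening and the grip force at its end, in the units of the state.
- bot.sense(): the state, without advancing time (a new reading comes with each control period).
- bot.get_image(name): name is "scene" or "top"; returns a dict with "img" (400x640x3 uint8, blue, green, red), "camera_matrix" (3x3 intrinsics, pixels), "distortion" ([k1, k2, p1, p2, k3] as OpenCV has them; the pictures are not rectified), "R" (3x3) and "t" (3): a world point X has camera coordinates R X + t. Camera axes: x right, y down, z forward; pixel columns grow to the right and rows downward; lengths in mm; the calibration is good to about 2 mm. A picture is of the moment at which its call begins. There is no depth.
- bot.finish_job(): hands the job in; it is judged then, once.
The state is a dict: "clock": time; "joint_pos": joint angles; "qd": joint speeds; "joint_torque": joint torques, N m; "position": TCP position; "tcp_rot": TCP orientation; "wrist_force": force on the tool from outside, world axes, zero at the start; "moment": the same for the moment, N m; "grip_width": finger opening in mm; "finger_force": force on a finger pad.
Only numpy, scipy, OpenCV 4.12 (cv2) and the standard library are available. Lean on these libraries where they do the work, as an engineer would, in place of code of your own. Each camera call takes 0.05 s, during which the arm holds its last target. There are 200 camera calls.

TASK

The square-headed snap die is worn out: pull back the spring collar of its leaning holder, turn the collar anticlockwise to the released position and let it spring home there, then draw the die out and push it through the sprung flap in the top of the return box so that it lies inside and the flap has swung shut. Leave the collar released and home, the round-headed die locked in its holder, and the bottle, thread cone, weight and tin standing where they are.

Things in the scene. Friction and masses are not known exactly. Their poses are not given: they have to be found in the camera images.
- holder_a: holder of the square-headed die: steel base plate 96x84x12 mm fixed to the table, with a barrel leaning 30 deg from vertical to the plate's own -x side (roughly to the robot). Origin: centre of its underside, z up. Barrel axis: from (25,0,10) mm along (-0.5,0,0.866). Left and right of it, about 92 mm off its middle plane, stand a bottle and a thread cone.
- holder_b: holder of the round-headed die: the same shape and frame as holder_a (base plate 96x84x12 mm, barrel leaning 30 deg to its -x side, collar on it). Leave it locked.
- collar_a_mid (a point): centre of holder_a's collar, on its axis, half-way up; moves with it. Own z = leaning axis, up and out; x, y turn with the collar (at joint 0, y = holder's y). Knurled ring, 48 mm outside diameter, 36 mm high (18 either way). Below, a fixed 47 mm cam ring comes up to 20 mm from this point. The die sticks out of it to 44 mm above this point along the axis.
- collar_b_mid (a point): the same point of holder_b's collar (also a 48 mm knurled ring, 36 mm high).
- lift_a (a joint): pull of holder_a's collar along its axis, away from the base (m): 0 = sprung home, 0.009 = stop. Spring 5.6 N at 0, 8.8 N at the stop. At home a tooth in a notch blocks turning; it is free above 0.007, so hold it at the stop while turning. It springs home only at the ends of the turn (under 0.03 or over 1.05 rad).
- collar_a (a joint): turn of holder_a's collar about its axis (rad): 0 = locked, 1.2 = released (stops at both), growing anticlockwise seen from above. Locked, two inward jaws at its top stand over the die's cross lugs; released, the lugs pass between the jaws.
- collar_b (a joint): turn of holder_b's collar (rad): 0 = locked, and to stay so.
- die_a_mid (a point): centre of the steel die with the square head: 62 mm long, 140 g, z towards the head, x, y along the head's sides. From this point along z: head 24x24 mm at +16 to +31 (top), neck 15 mm square, cross lugs 33 mm long (along y) at -5.5 to +0.5, shank 14 mm round to -31. Seated, it is 13 mm above the collar's centre with y as the holder's y; it has 2 mm play.
- die_a: the same square-headed die, origin at the bottom end of its shank. Released, it draws straight out along the leaning axis; 35 mm of travel clears barrel and collar. Seated, with the collar home, the head's underside is 11 mm above the collar's top face.
- die_b_mid (a point): centre of the other steel die, 62 mm long, with a slim round head of 18 mm diameter; it stays locked in holder_b.
- return_box: plywood box 112 (x) x 130 (y) x 150 mm high, fixed to the table, closed on top but for its flap. Origin: centre of its underside, z up. Walls 6 mm.
- flap_mid (a point): centre of the flap, at the box's top face (150 mm up). The opening is 92x92 mm; an aluminium flap fills it, hinged along the box's +x side (44 mm from here, axis along y), free edge at the -x side.
- flap (a joint): angle of the flap (rad): 0 = shut and flush, growing as it swings down into the box, at most 1.4. A weak spring (0.02 to 0.035 N m) shuts it; about 0.5 N at its middle opens it.
- box_floor (a point): centre of the box's inner floor, 6 mm up; x, y, z as the box's.
- bottle_near: white bottle with black cap, 42 mm diameter, 104 mm high, beside holder_a; origin under its centre. Leave alone.
- cone_near: tan thread cone, 56 mm diameter, 100 mm high, on the other side of holder_a; origin under its centre. Leave alone.
- weight_near: steel pattern weight with knob, 57 mm diameter, 55 mm high, close beside holder_b; origin under its centre. Leave alone.
- tin_near: round tin, 58 mm diameter, 29 mm high, close beside the box; origin under its centre. Leave alone.
There are look-alikes about, which are no part of the job. Several things have the shape of the return_box; the one meant has the colours described above.

How it is judged (in metres and radians):
On the way, in this order (a step that is already met when the one before it is completed fails the run):
1. the collar of the square-headed die's holder is pulled back while still locked (value of joint lift_a above 0.0065 m and value of joint collar_a below 0.3 rad), for 0.05 s.
2. the collar is turned to the released position and has sprung home there (value of joint collar_a above 0.95 rad and value of joint lift_a below 0.003 m), for 0.1 s.
3. the die is drawn out of its holder (distance between die_a_mid and collar_a_mid above 0.06 m), for 0.05 s.
4. the flap is pushed open with the die at it (value of joint flap above 0.5 rad and distance between die_a_mid and flap_mid below 0.09 m), for 0.05 s.
At the end, for the whole second after the job is handed in: Square-headed die at rest inside the box (centre within the walls, under 75 mm above the floor); flap shut to 0.1 rad; collar_a past 0.95 rad and home to 3 mm; collar_b under 0.1 rad, its die in place (centre within 25 mm of the collar's) (all of step 2 and z of die_a_mid in the frame of box_floor between 0 and 0.075 m and x of die_a_mid in the frame of box_floor between -0.052 and 0.052 m and y of die_a_mid in the frame of box_floor between -0.061 and 0.061 m and value of joint each of flap, collar_b below 0.1 rad and distance between die_b_mid and collar_b_mid below 0.025 m and linear speed of die_a below 0.03 m/s); the robot touches nothing.
It fails at once if the bottle, cone, weight or tin is moved by more than 25 mm or tipped (distance of any of bottle_near, cone_near, weight_near, tin_near from where it was at the start of the episode above 0.025 m or angle between any of bottle_near, cone_near, weight_near, tin_near's own z axis and vertical above 0.35 rad).
It fails at once if the round-headed die's collar is turned (value of joint collar_b above 0.25 rad).
It also fails if it takes over 58 s, if anything falls off the work surface, if the arm or the gripper's body presses on something with over 40 N, if the wrist force passes 120 N, or if a joint passes its speed limit or range.

## Working session

There is one attempt and no reset: what is moved stays moved. The work goes in short steps, Python scripts to look and compute and a shell command to move; the robot and the scene stay as the last step left them, time stands still between calls to the robot, and variables do not carry over. Pictures are saved under pics/ and viewed, at most 10 in all, crops included, and the job is handed in when it is done.

```bash
ls; mkdir -p pics; cat > h.py <<'E'
import numpy as np,cv2,pickle
from workcell import bot
def snap(n):
    d=bot.get_image(n); pickle.dump(d,open(f'{n}.pkl','wb')); return d
E
python3 - <<'E'
from h import *
for n in('scene','top'):
    d=snap(n); cv2.imwrite(f'pics/{n}0.png',d['img']); print(n,d['camera_matrix'],d['distortion'],d['R'],d['t'])
print(bot.sense())
E
```

```text
pics
scene [[471.57187068   0.         315.15453818]
 [  0.         471.57187068 198.11993077]
 [  0.           0.           1.        ]] [-0.07440516  0.          0.          0.          0.        ] [[-0.86460403  0.50222854  0.01504539]
 [ 0.34756907  0.61943958 -0.70391075]
 [-0.36284378 -0.60337477 -0.71012906]] [ 409.55809506    6.75882765 1605.39360605]
top [[461.78480603   0.         321.21110674]
 [  0.         461.78480603 197.66981334]
 [  0.           0.           1.        ]] [-0.11530612  0.          0.          0.          0.        ] [[ 0.26298496 -0.96474613 -0.01018921]
 [-0.7534166  -0.19875778 -0.62678446]
 [ 0.6026627   0.1725116  -0.77912606]] [-206.32458335  356.62816508 1348.5532386 ]
{'clock': 0.1, 'joint_pos': array([ 1.05140698e+00,  3.00424984e-01,  1.52152273e+00, -2.36293310e-05,
        1.32070994e+00, -6.66069695e-02]), 'qd': array([ 1.30648231e-03, -1.80915024e-05, -4.58954230e-03,  3.06970814e-04,
       -1.63204031e-03,  7.54078964e-05]), 'joint_torque': array([ 2.07771249e-03, -5.44376814e+01, -3.62368619e+01, -1.41823439e-04,
        3.05574045e-03,  4.93561561e-05]), 'position': array([240.51301406, 494.38719699, 230.77129795]), 'tcp_rot': array([-1.42840462e-04,  2.24459382e-01,  9.74483300e-01, -5.13110184e-04]), 'wrist_force': array([-0.52866714, -1.10487342,  0.53805678]), 'moment': array([-0.05763924, -0.04800814, -0.02565206]), 'finger_force': 0.0, 'grip_width': 85.28870323063828}
```

View pics/scene0.png

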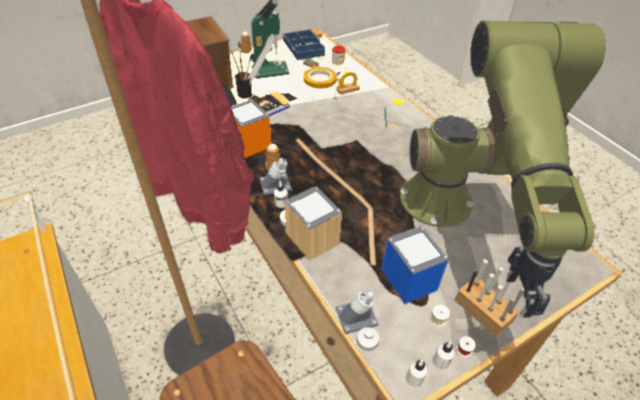

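View pics/top0.png

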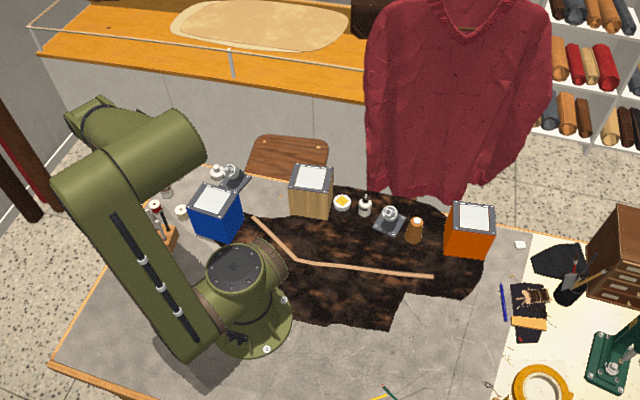

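The plywood box is at top (312,190) with the tin at (342,202). Holder_a is at (388,218), between the bottle (364,206) and the cone (414,230). Holder_b and the weight are near (230,178). I'll zoom in on these.

```bash
python3 - <<'E'
from h import *
t=pickle.load(open('top.pkl','rb'))['img'];s=pickle.load(open('scene.pkl','rb'))['img']
# top: holder 355..435 x190..250 ; box 280..360 x 155..230 ; scene: 235..315 x140..200 ; 275..355x 180..260
a=[t[190:250,350:430],t[158:218,280:360],s[140:200,240:320],s[180:240,275:355]]
a=[cv2.resize(i,(400,300),interpolation=cv2.INTER_CUBIC) for i in a]
cv2.imwrite('pics/m1.png',np.vstack([np.hstack(a[:2]),np.hstack(a[2:])]))
E
```

```text
(no output)
```

View pics/m1.png

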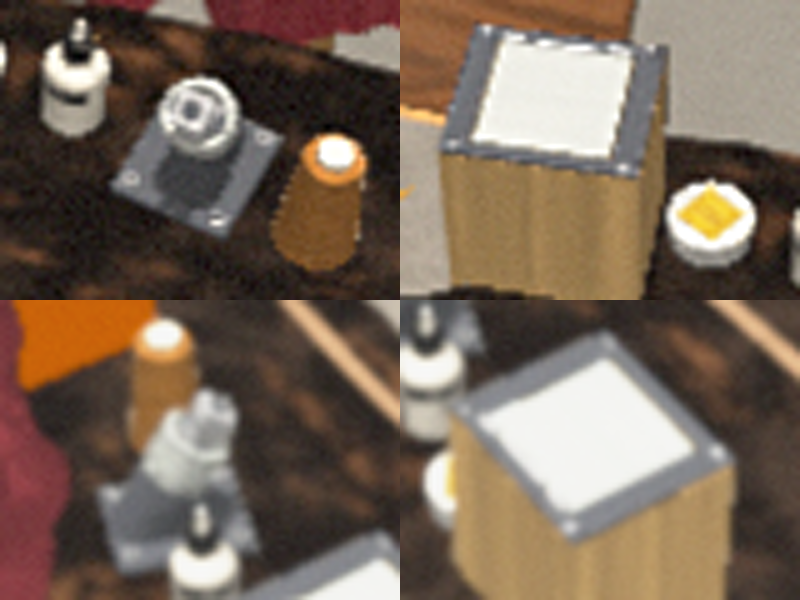

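```bash
cat >> h.py <<'E'
from scipy.optimize import least_squares
from scipy.spatial.transform import Rotation as Ro
def proj(d,X):
    rv=cv2.Rodrigues(d['R'])[0]
    return cv2.projectPoints(np.array(X,float).reshape(-1,1,3),rv,d['t'],d['camera_matrix'],np.array(d['distortion']))[0][:,0]
def place(p,X):
    return Ro.from_euler('z',p[2]).apply(np.array(X,float).reshape(-1,3))+[p[0],p[1],0]
def fit(p0,obs):  # obs: list (cam dict, local pts fn(p), pixels)
    f=lambda p:np.concatenate([(proj(d,place(p,m(p)))-px).ravel() for d,m,px in obs])
    r=least_squares(f,p0,loss='soft_l1'); print(r.x.round(3),'res',np.round(r.fun,1)); return r.x
ax=np.array([-.5,0,.866]); base=np.array([25,0,10.])
E
cat > fit.py <<'E'
from h import *
T=pickle.load(open('top.pkl','rb'));S=pickle.load(open('scene.pkl','rb'))
c=lambda a:np.array(a)-.4
h=np.array([[1,1],[1,-1],[-1,-1],[-1,1]])
bx=np.c_[h*[56,65],[150]*4]
B=fit([500,0,0],[(T,lambda p:bx,c([(295,163.4),(333.4,167),(327.6,193),(288.2,188)])),
 (S,lambda p:bx[[2,3,0,1]],c([(317,186.6),(342,212),(309,228.4),(285.4,201.6)]))])
pl=np.c_[h*[48,42],[12]*4]
# T: left=(372,227) bottom right ; S: left,bottom,right
H=fit([600,-200,0,70],[(T,lambda p:np.vstack([pl[[3,2,1]],base+ax*(p[3]+44)]),c([(372,227),(395,237.4),(406.8,217.4),(388.2,211.6)])),
 (S,lambda p:np.vstack([pl[[1,0,3]],base+ax*(p[3]+44)]),c([(259.4,178),(265,195),(291.6,190),(282.4,160)]))])
np.savez('fit.npz',B=B,H=H)
print('mid',place(H,base+ax*H[3]))
a=[]
for d,bo in((T,(355,185)),(S,(240,140))):
    im=d['img'][bo[1]:bo[1]+60,bo[0]:bo[0]+80]; im=cv2.resize(im,(800,600),interpolation=cv2.INTER_CUBIC)
    dr=lambda X,col:cv2.polylines(im,[np.int32((proj(d,place(H,X))-bo+.5)*10)],True,col,1)
    dr(pl,(0,255,0))
    t=np.linspace(0,6.28,40);e1=np.array([.866,0,.5]);e2=np.array([0,1,0])
    for s in(-18,18): dr(base+ax*(H[3]+s)+24*(np.cos(t)[:,None]*e1+np.sin(t)[:,None]*e2),(0,0,255))
    for s in(29,44): dr([base+ax*(H[3]+s)+12*(x*e1+y*e2) for x,y in h],(255,255,0))
    a.append(cv2.resize(im,(400,300)))
for d,bo in((T,(275,155)),(S,(275,180))):
    im=d['img'][bo[1]:bo[1]+60,bo[0]:bo[0]+80]; im=cv2.resize(im,(800,600),interpolation=cv2.INTER_CUBIC)
    dr=lambda X,col:cv2.polylines(im,[np.int32((proj(d,place(B,X))-bo+.5)*10)],True,col,1)
    dr(bx,(0,255,0)); dr(np.c_[h*[46,46],[150]*4],(0,0,255))
    a.append(cv2.resize(im,(400,300)))
cv2.imwrite('pics/fit.png',np.vstack([np.hstack(a[:2]),np.hstack(a[2:])]))
E
python3 fit.py
```

```text
[ 4.51668e+02 -5.62730e+01  8.30000e-02] res [ 0.  -0.8  0.1  0.5  0.   0.4 -0.8 -0.1 -0.9 -0.4  0.1  0.2  0.9  0.3
 -0.6 -0.6]
[ 443.468 -329.7    156.827   70.985] res [-0.   0.2 -0.   0.  -0.2 -0.5  0.2 -0.4  0.1  0.  -0.8 -0.7  0.1 -0.7
  1.2  0.6]
mid [[ 433.30982109 -327.07307939   71.4729417 ]]
```

View pics/fit.png

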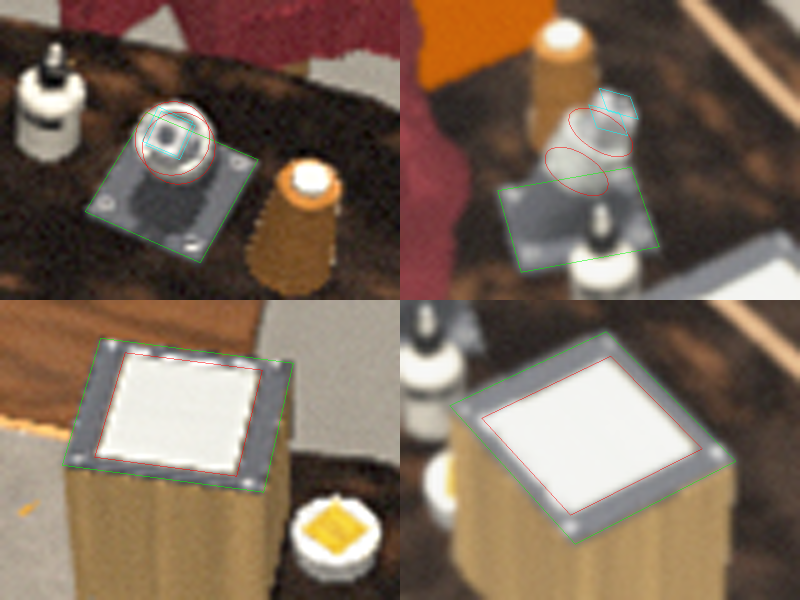

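```bash
cat >> h.py <<'E'
def rot(): return Ro.from_quat(np.roll(bot.sense()['tcp_rot'],-1))
def plan(p,R):
    s=bot.sense(); C=rot()
    print('shift',((C.inv().apply(np.array(p)-s['position']))/1000).round(4),'turn',np.degrees((C.inv()*R).as_rotvec()).round(2),'| F',s['wrist_force'].round(1),'w',s['grip_width'].round(1),'t',s['clock'],'q',s['joint_pos'].round(2))
try:
    z=np.load('fit.npz');B=z['B'];H=z['H'];H[2]=-0.2526
    A=Ro.from_euler('z',H[2]).apply(ax); A/=np.linalg.norm(A); hy=Ro.from_euler('z',H[2]).apply([0,1,0])
    mid=place(H,base+ax*H[3])[0]
    def Rt(phi):  # tool along -A, y = -hy turned phi deg about A
        y=Ro.from_rotvec(np.radians(phi)*A).apply(-hy); zz=-A
        return Ro.from_matrix(np.c_[np.cross(y,zz),y,zz])
except FileNotFoundError: pass
E
python3 - <<'E'
from h import *
plan([400,-280,340],Ro.from_euler('z',-95,degrees=True)*rot()); print(mid,A,hy)
E
```

```text
Traceback (most recent call last):
  File "h.py", line 19, in plan
    print('shift',((C.inv().apply(np.array(p)-s['position']))/1000).round(4),'turn',np.degrees((C.inv()*R).as_rotvec()).round(2),'| F',s['wrist_force'].round(1),'w',s['grip_width'].round(1),'t',s['clock'],'q',s['joint_pos'].round(2))
                                                                                                                                                                     ^^^^^^^^^^^^^^^^^^^^^
AttributeError: 'float' object has no attribute 'round'
```

```bash
sed -i "s/s\['grip_width'\].round(1)/round(s['grip_width'],1)/" h.py
python3 - <<'E'
from h import *
plan([400,-280,340],Ro.from_euler('z',-95,degrees=True)*rot()); print(mid,A,hy)
E
```

```text
shift [-0.4822 -0.6267 -0.1086] turn [-0.   0.1 95. ] | F [-0.5 -1.1  0.5] w 85.3 t 0.1 q [ 1.05  0.3   1.52 -0.    1.32 -0.07]
[ 433.30868592 -327.07747345   71.4729417 ] [-0.4841436   0.1249639   0.86601905] [0.24992229 0.9682659  0.        ]
```

```bash
python3 -m crank '-1 0 0 -0.109 0 0 0; -1 0 0 -0.109 0 0 0; -1 -0.482 -0.627 -0.109 0 0 95; -1 -0.482 -0.627 -0.109 0 0 95; -1 -0.482 -0.627 -0.109 0 0 95; -1 -0.482 -0.627 -0.109 0 0 95; -1 -0.482 -0.627 -0.109 0 0 95; -1 -0.482 -0.627 -0.109 0 0 95; -1 -0.482 -0.627 -0.109 0 0 95; -1 -0.482 -0.627 -0.109 0 0 95; -1 -0.482 -0.627 -0.109 0 0 95; -1 -0.482 -0.627 -0.109 0 0 95'
python3 - <<'E'
from h import *
plan([400,-280,340],Ro.from_euler('z',-50.2,degrees=True)*rot())
plan(mid+A*180,Rt(-34)); print(rot().as_matrix().round(2))
E
```

```text
clock: 1.1
position: [324.0, 84.8, 328.2]
tcp_rot: [0.0, 0.754, 0.657, 0.0]
wrist_force: [1.0, 0.4, -0.5]
grip_width: 85.3
finger_force: 0.0
shift [-0.3509  0.1254 -0.0117] turn [-1.00e-02 -2.00e-02  5.02e+01] | F [ 1.   0.4 -0.5] w 85.3 t 1.1 q [ 0.15 -0.27  1.88  0.    1.53  0.28]
shift [-0.3827  0.0754  0.1009] turn [-19.45  31.97 126.97] | F [ 1.   0.4 -0.5] w 85.3 t 1.1 q [ 0.15 -0.27  1.88  0.    1.53  0.28]
[[ 0.14  0.99  0.  ]
 [ 0.99 -0.14  0.  ]
 [ 0.    0.   -1.  ]]
```

```bash
python3 -m crank '-1 -0.383 0.075 0.02 -19.45 31.97 126.97; -1 -0.383 0.075 0.02 -19.45 31.97 126.97; -1 -0.383 0.075 0.02 -19.45 31.97 126.97; -1 -0.383 0.075 0.02 -19.45 31.97 126.97; -1 -0.383 0.075 0.02 -19.45 31.97 126.97; -1 -0.383 0.075 0.02 -19.45 31.97 126.97; -1 -0.383 0.075 0.02 -19.45 31.97 126.97; -1 -0.383 0.075 0.02 -19.45 31.97 126.97; -1 -0.383 0.075 0.02 -19.45 31.97 126.97; -1 -0.383 0.075 0.02 -19.45 31.97 126.97; -1 -0.383 0.075 0.02 -19.45 31.97 126.97; -1 -0.383 0.075 0.02 -19.45 31.97 126.97'
python3 - <<'E'
from h import *
plan(mid+A*110,Rt(-34)); print(rot().as_matrix().round(2))
E
```

```text
clock: 2.1
position: [347.8, -304.6, 306.9]
tcp_rot: [-0.033, 0.982, 0.015, 0.184]
wrist_force: [-0.1, 0.7, -0.5]
grip_width: 85.5
finger_force: 0.0
shift [-0.0208  0.0185  0.1414] turn [-7.45 12.16 47.58] | F [-0.1  0.7 -0.5] w 85.5 t 2.1 q [-0.98 -0.06  1.78  0.36  1.28  0.48]
[[ 0.93  0.04  0.36]
 [ 0.02 -1.    0.07]
 [ 0.36 -0.06 -0.93]]
```

```bash
python3 -m crank '-1 -0.021 0.018 0.06 -7.45 12.16 47.58; -1 -0.021 0.018 0.06 -7.45 12.16 47.58; -1 -0.021 0.018 0.06 -7.45 12.16 47.58; -1 -0.021 0.018 0.06 -7.45 12.16 47.58; -1 -0.021 0.018 0.06 -7.45 12.16 47.58; -1 -0.021 0.018 0.06 -7.45 12.16 47.58; -1 -0.021 0.018 0.06 -7.45 12.16 47.58; -1 -0.021 0.018 0.141 -7.45 12.16 47.58; -1 -0.021 0.018 0.141 -7.45 12.16 47.58; -1 -0.021 0.018 0.141 -7.45 12.16 47.58; -1 -0.021 0.018 0.141 -7.45 12.16 47.58'
python3 - <<'E'
from h import *
plan(mid+A*110,Rt(-34)); plan(mid-A*14,Rt(-34))
a=[]
for n,(u,v) in(('top',(340,170)),('scene',(235,110))):
    d=snap(n); a.append(cv2.resize(d['img'][v:v+90,u:u+90],(400,400),interpolation=cv2.INTER_CUBIC))
cv2.imwrite('pics/a1.png',np.hstack(a))
E
```

```text
clock: 3.02
position: [380.2, -310.7, 167.3]
tcp_rot: [-0.044, 0.883, -0.392, 0.254]
wrist_force: [-0.7, -0.6, 1.2]
grip_width: 85.3
finger_force: 0.0
shift [0.0016 0.0021 0.0008] turn [-0.13  0.2   0.52] | F [-0.7 -0.6  1.2] w 85.3 t 3.0167 q [-0.92  0.05  2.07  0.52  0.67  1.14]
shift [0.002  0.0024 0.1248] turn [-0.13  0.2   0.52] | F [-0.7 -0.6  1.2] w 85.3 t 3.0167 q [-0.92  0.05  2.07  0.52  0.67  1.14]
```

View pics/a1.png

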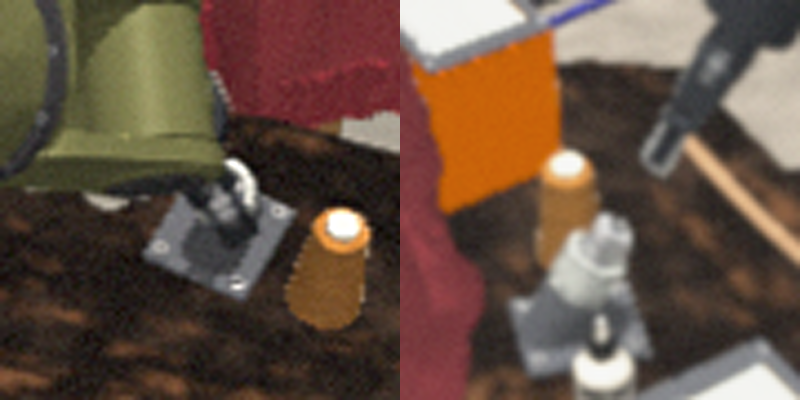

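```bash
python3 -m crank '-1 0.002 0.0024 0 -0.13 0.2 0.52; -1 0.002 0.0024 0.03 -0.13 0.2 0.52; -1 0.002 0.0024 0.06 -0.13 0.2 0.52; -1 0.002 0.0024 0.09 -0.13 0.2 0.52; -1 0.002 0.0024 0.115 -0.13 0.2 0.52; -1 0.002 0.0024 0.128 -0.13 0.2 0.52; -1 0.002 0.0024 0.128 -0.13 0.2 0.52; -1 0.002 0.0024 0.128 -0.13 0.2 0.52'
python3 - <<'E'
from h import *
plan(mid-A*17,Rt(-34))
E
```

```text
clock: 3.78
position: [442.1, -331.0, 58.8]
tcp_rot: [-0.043, 0.88, -0.397, 0.257]
wrist_force: [0.2, -0.8, -0.2]
grip_width: 85.1
finger_force: 0.0
shift [-0.0025 -0.0003  0.0013] turn [ 0.02 -0.29 -0.01] | F [ 0.2 -0.8 -0.2] w 85.1 t 3.7833 q [-0.83  0.37  1.99  0.72  0.42  0.97]
```

```bash
python3 -m crank '-1 -0.0022 0 0.001 0 -0.3 0; -1 -0.0022 0 0.001 0 -0.3 0; -0.25 -0.0022 0 0.001 0 -0.3 0; -0.25 -0.0022 0 0.001 0 -0.3 0; -0.25 -0.0022 0 0.001 0 -0.3 0;-0.25 -0.0022 0 0.001 0 -0.3 0;-0.25 -0.0022 0 0.001 0 -0.3 0'
python3 - <<'E'
from h import *
plan(mid-A*17,Rt(-34))
E
```

```text
clock: 4.37
position: [441.3, -329.0, 56.1]
tcp_rot: [-0.044, 0.881, -0.397, 0.254]
wrist_force: [0.1, 0.4, 0.2]
grip_width: 53.3
finger_force: 0.0
shift [ 0.0006 -0.0002 -0.0004] turn [0.03 0.07 0.  ] | F [0.1 0.4 0.2] w 53.3 t 4.3667 q [-0.83  0.37  1.99  0.72  0.42  0.97]
```

Centred, with no contact yet. Next I'll close on the collar.

```bash
python3 -m crank '-0.1 0 0 0 0 0 0;-0.1 0 0 0 0 0 0;-0.1 0 0 0 0 0 0;-0.1 0 0 0 0 0 0'; python3 -m crank '1 0 0 0 0 0 0;1 0 0 0 0 0 0;1 0 0 0 0 0 0;1 0 0 0 0 0 0;1 0 0 0 0 0 0'
python3 - <<'E'
from h import *
plan(mid-A*17,Rt(-34)); print(rot().inv().apply(bot.sense()['wrist_force']).round(1))
E
```

```text
clock: 4.7
position: [441.1, -329.1, 56.2]
tcp_rot: [-0.044, 0.881, -0.397, 0.255]
wrist_force: [-6.7, 1.5, 6.0]
grip_width: 47.9
finger_force: 36.4
clock: 5.12
position: [441.1, -329.2, 56.3]
tcp_rot: [-0.044, 0.881, -0.397, 0.255]
wrist_force: [-8.2, 2.0, 9.5]
grip_width: 47.1
finger_force: 59.4
shift [ 0.0004 -0.0004 -0.0001] turn [0.04 0.04 0.01] | F [-8.2  2.   9.5] w 47.1 t 5.1167 q [-0.83  0.37  1.99  0.72  0.42  0.97]
[ -2.1   1.5 -12.5]
```

```bash
python3 -m crank '1 0 0 -0.003 0 0 0;1 0 0 -0.006 0 0 0;1 0 0 -0.007 0 0 0;1 0 0 -0.007 0 0 0'; python3 -c "
from h import *
plan(mid-A*17,Rt(-34)); print(rot().inv().apply(bot.sense()['wrist_force']).round(1))"; python3 -m crank '1 0 0 -0.002 0 0 0;1 0 0 -0.0035 0 0 0;1 0 0 -0.0035 0 0 0;1 0 0 -0.0035 0 0 0'; python3 -c "
from h import *
plan(mid-A*17,Rt(-34)); print(rot().inv().apply(bot.sense()['wrist_force']).round(1))"
```

```text
clock: 5.45
position: [437.8, -328.1, 62.0]
tcp_rot: [-0.044, 0.881, -0.397, 0.254]
wrist_force: [4.4, -4.7, -8.2]
grip_width: 46.7
finger_force: 62.8
shift [ 0.0007 -0.0004  0.0065] turn [ 0.05  0.08 -0.  ] | F [ 4.4 -4.7 -8.2] w 46.7 t 5.45 q [-0.83  0.35  2.    0.71  0.43  0.99]
[2.5 2.5 9.8]
clock: 5.78
position: [436.3, -327.6, 64.4]
tcp_rot: [-0.044, 0.881, -0.397, 0.254]
wrist_force: [9.9, -7.1, -16.1]
grip_width: 46.3
finger_force: 69.9
shift [ 0.0009 -0.0004  0.0094] turn [ 0.06  0.1  -0.01] | F [  9.9  -7.1 -16.1] w 46.3 t 5.7833 q [-0.84  0.35  2.    0.7   0.44  0.99]
[ 3.9  2.6 19.6]
```

```bash
python3 -m crank '1 0 0 -0.0005 0 0 0;1 0 0 -0.0005 0 0 -7;1 0 0 -0.0005 0 0 -14;1 0 0 -0.0005 0 0 -21;1 0 0 -0.0005 0 0 -21;1 0 0 -0.0005 0 0 -21'; python3 -c "
from h import *
plan(mid-A*17,Rt(-34)); s=bot.sense();print(rot().inv().apply(s['wrist_force']).round(1),rot().inv().apply(s['moment']).round(2))"
```

```text
clock: 6.28
position: [435.6, -328.3, 64.3]
tcp_rot: [0.004, 0.939, -0.23, 0.258]
wrist_force: [12.1, -15.8, -26.1]
grip_width: 46.9
finger_force: 69.1
shift [ 0.0012 -0.0009  0.0095] turn [ 0.13  0.1  21.01] | F [ 12.1 -15.8 -26.1] w 46.9 t 6.2833 q [-0.84  0.35  2.    0.7   0.44  0.63]
[ 3.3 11.8 30.4] [-2.21  0.24  0.07]
```

```bash
python3 -m crank '1 0 0.001 0 0 0 -7;1 0 0.001 0 0 0 -14;1 0 0.001 0 0 0 -21;1 0 0.001 0 0 0 -28;1 0 0.001 0 0 0 -35;1 0 0.001 0 0 0 -42;1 0 0.001 0 0 0 -46;1 0 0.001 0 0 0 -46;1 0 0.001 0 0 0 -46'; python3 -c "
from h import *
plan(mid-A*17,Rt(35)); s=bot.sense();print(rot().inv().apply(s['wrist_force']).round(1),rot().inv().apply(s['moment']).round(2))"
```

```text
clock: 7.03
position: [435.5, -330.4, 64.7]
tcp_rot: [0.106, 0.954, 0.155, 0.236]
wrist_force: [16.1, -22.2, -31.5]
grip_width: 46.6
finger_force: 68.8
shift [ 0.0022 -0.0018  0.0096] turn [ 0.17  0.17 -2.03] | F [ 16.1 -22.2 -31.5] w 46.6 t 7.0333 q [-0.84  0.35  2.    0.7   0.44 -0.18]
[-7.2 15.9 37.9] [-3.22 -1.68  0.04]
```

```bash
python3 -m crank '1 -0.0005 0.001 0.001 0 0 -4;1 -0.0005 0.001 0.001 0 0 -4;1 -0.0005 0.001 0.001 0 0 -4'; python3 -c "
from h import *
plan(mid-A*17,Rt(35)); s=bot.sense();print(rot().inv().apply(s['wrist_force']).round(1),rot().inv().apply(s['moment']).round(2))"
python3 -m crank '1 -0.0005 0.001 0.003 0 0 0;1 -0.0005 0.001 0.006 0 0 0;1 -0.0005 0.001 0.0095 0 0 0;1 -0.0005 0.001 0.0095 0 0 0;1 -0.0005 0.001 0.0095 0 0 0'; python3 -c "
from h import *
plan(mid-A*17,Rt(35)); s=bot.sense();print(rot().inv().apply(s['wrist_force']).round(1),rot().inv().apply(s['moment']).round(2))"
```

```text
clock: 7.28
position: [435.7, -331.0, 64.5]
tcp_rot: [0.113, 0.948, 0.187, 0.233]
wrist_force: [2.6, -12.9, -12.3]
grip_width: 47.0
finger_force: 70.0
shift [ 0.0025 -0.0022  0.0093] turn [0.1  0.09 1.78] | F [  2.6 -12.9 -12.3] w 47.0 t 7.2833 q [-0.84  0.35  2.    0.7   0.44 -0.25]
[-8.   8.8 13.6] [-1.59 -1.45  1.77]
clock: 7.7
position: [440.1, -332.5, 56.6]
tcp_rot: [0.112, 0.948, 0.187, 0.233]
wrist_force: [-3.3, -3.6, -0.9]
grip_width: 46.6
finger_force: 71.2
shift [ 0.0026 -0.0025  0.0001] turn [0.01 0.05 1.79] | F [-3.3 -3.6 -0.9] w 46.6 t 7.7 q [-0.84  0.37  1.99  0.72  0.43 -0.27]
[-4.6  2.  -0.3] [-0.38 -1.06  1.74]
```

```bash
python3 -m crank '-0.1 0 0 0 0 0 0;-0.4 0 0 0 0 0 0;-0.4 0 0 0 0 0 0;-0.4 0 0 0 0 0 0;-1 0 0 0 0 0 0;-1 0 0 0 0 0 0;-1 0 0 0 0 0 0;-1 0 0 0 0 0 0;-1 0 0 -0.03 0 0 0;-1 0 0 -0.065 0 0 0;-1 0 0 -0.095 0 0 0;-1 0 0 -0.095 0 0 0'
cat >> h.py <<'E'
y1=Rt(-34).as_matrix()[:,1];y2=Rt(35).as_matrix()[:,1];e=Rt(0).as_matrix()
c=np.linalg.solve(np.array([[y1@e[:,0],y1@e[:,1]],[y2@e[:,0],y2@e[:,1]]]),[.4,2.5])
mid2=mid+e[:,:2]@c
E
python3 - <<'E'
from h import *
print(c,mid2-mid); plan(mid2+A*80,Rt(0))
a=[]
for n,(u,v) in(('top',(340,170)),('scene',(235,110))):
    d=snap(n); a.append(cv2.resize(d['img'][v:v+90,u:u+90],(400,400),interpolation=cv2.INTER_CUBIC))
cv2.imwrite('pics/a2.png',np.hstack(a))
E
```

```text
clock: 8.7
position: [393.9, -321.0, 143.3]
tcp_rot: [0.115, 0.947, 0.189, 0.234]
wrist_force: [0.1, 0.2, 0.7]
grip_width: 85.4
finger_force: 0.0
[1.86907637 1.74319511] [ 1.13162584 -2.09241453  0.93455874]
shift [ 0.0016 -0.0016  0.002 ] turn [ 0.25 -0.12 37.08] | F [0.1 0.2 0.7] w 85.4 t 8.7 q [-0.9   0.12  2.05  0.56  0.61 -0.13]
```

View pics/a2.png

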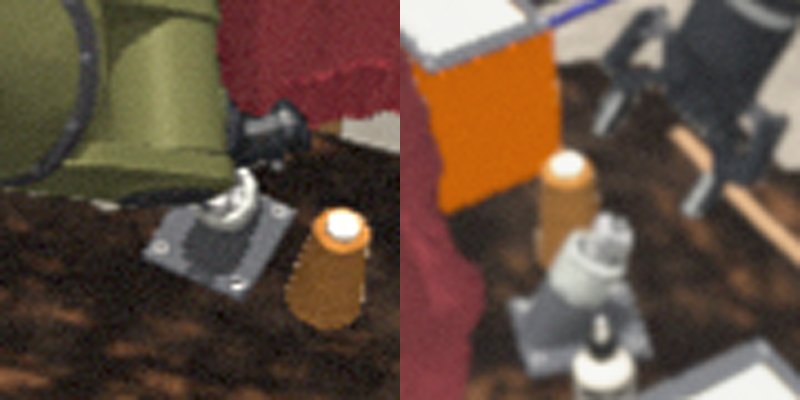

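The scene view shows the collar home at about (595,270) with the head at (612,235), and nothing disturbed. Now I'll turn the gripper square to the head and descend.

```bash
python3 -m crank '-0.1 0.0016 -0.0016 0.002 0.25 -0.12 37.08;-0.1 0.0016 -0.0016 0.002 0.25 -0.12 37.08;-0.1 0.0016 -0.0016 0.002 0.25 -0.12 37.08;-0.1 0.0016 -0.0016 0.002 0.25 -0.12 37.08;-0.1 0.0016 -0.0016 0.002 0.25 -0.12 37.08;-0.1 0.0016 -0.0016 0.002 0.25 -0.12 37.08;-0.1 0.0016 -0.0016 0.002 0.25 -0.12 37.08'
python3 - <<'E'
from h import *
plan(mid2+A*23,Rt(0))
E
```

```text
clock: 9.38
position: [396.3, -318.0, 136.1]
tcp_rot: [0.03, 0.959, -0.121, 0.254]
wrist_force: [-0.7, 0.4, -0.1]
grip_width: 47.0
finger_force: 0.0
shift [0.0028 0.0015 0.052 ] turn [-0.27  0.35  0.01] | F [-0.7  0.4 -0.1] w 47.0 t 9.3833 q [-0.89  0.14  2.05  0.56  0.6   0.52]
```

```bash
python3 -m crank '-0.1 0.0028 0.0015 0 -0.27 0.35 0;-0.1 0.0028 0.0015 0.02 -0.27 0.35 0;-0.1 0.0028 0.0015 0.04 -0.27 0.35 0;-0.1 0.0028 0.0015 0.052 -0.27 0.35 0;-0.1 0.0028 0.0015 0.052 -0.27 0.35 0;-0.1 0.0028 0.0015 0.052 -0.27 0.35 0'
python3 - <<'E'
from h import *
plan(mid2+A*23,Rt(0))
E
```

```text
clock: 9.88
position: [423.2, -326.4, 93.0]
tcp_rot: [0.033, 0.958, -0.121, 0.257]
wrist_force: [0.4, 0.3, 0.0]
grip_width: 46.9
finger_force: 0.0
shift [-0.0003 -0.0002  0.0006] turn [ 0.02 -0.02  0.03] | F [0.4 0.3 0. ] w 46.9 t 9.8833 q [-0.86  0.27  2.02  0.64  0.5   0.45]
```

```bash
python3 -m crank '0.3 0 0 0 0 0 0;0.3 0 0 0 0 0 0;0.38 0 0 0 0 0 0;0.38 0 0 0 0 0 0;1 0 0 0 0 0 0;1 0 0 0 0 0 0;1 0 0 0 0 0 0;1 0 0 0 0 0 0'
python3 -c "
from h import *
plan(mid2+A*23,Rt(0)); s=bot.sense();print(rot().inv().apply(s['wrist_force']).round(1),rot().inv().apply(s['moment']).round(2))"
```

```text
clock: 10.55
position: [423.2, -326.6, 94.0]
tcp_rot: [0.033, 0.958, -0.122, 0.258]
wrist_force: [-3.6, 3.5, 6.8]
grip_width: 22.4
finger_force: 58.8
shift [-0.0009 -0.0003  0.0015] turn [ 0.07 -0.12 -0.06] | F [-3.6  3.5  6.8] w 22.4 t 10.55 q [-0.86  0.27  2.02  0.64  0.5   0.45]
[-0.4 -2.5 -8.1] [ 0.32 -0.42  0.01]
```

Gripping the head, 22.4 mm wide and well centred. Now I'll draw it out.

```bash
python3 -m crank '1 0 0 -0.005 0 0 0;1 0 0 -0.01 0 0 0;1 0 0 -0.015 0 0 0;1 0 0 -0.015 0 0 0'; python3 -c "
from h import *
plan(mid2+A*23,Rt(0)); s=bot.sense();print(rot().inv().apply(s['wrist_force']).round(1),rot().inv().apply(s['moment']).round(2))"
```

```text
clock: 10.88
position: [415.7, -324.9, 107.4]
tcp_rot: [0.033, 0.958, -0.122, 0.258]
wrist_force: [1.0, 0.1, -1.4]
grip_width: 22.8
finger_force: 59.8
shift [-0.0009 -0.0006  0.0169] turn [ 0.1  -0.13 -0.06] | F [ 1.   0.1 -1.4] w 22.8 t 10.8833 q [-0.87  0.23  2.03  0.61  0.52  0.47]
[ 0.2 -0.3  1.7] [-0.03 -0.38 -0.04]
```

```bash
python3 -m crank '1 0 0 -0.03 0 0 0;1 0 0 -0.06 0 0 0;1 0 0 -0.09 0 0 0;1 0 0 -0.12 0 0 0;1 0 0 -0.14 0 0 0;1 0 0 -0.14 0 0 0'
cat >> h.py <<'E'
bR=Ro.from_euler('z',B[2]).as_matrix()
Rb=Ro.from_matrix(np.c_[-bR[:,0],-bR[:,1],[0,0,-1]])
# x = y cross z
Rb=Ro.from_matrix(np.c_[np.cross(-bR[:,1],[0,0,-1]),-bR[:,1],[0,0,-1]])
def bp(x,y,z): return place(B,[x,y,z])[0]
E
python3 - <<'E'
from h import *
plan(bp(-18,0,250),Rb)
d=snap('scene');cv2.imwrite('pics/a3.png',cv2.resize(d['img'][80:230,220:420],(800,600),interpolation=cv2.INTER_CUBIC))
E
```

```text
clock: 11.38
position: [347.6, -307.8, 231.3]
tcp_rot: [0.035, 0.957, -0.122, 0.259]
wrist_force: [0.3, 0.4, -1.7]
grip_width: 22.6
finger_force: 59.9Traceback (most recent call last):
  File "<stdin>", line 1, in <module>
  File "h.py", line 32, in <module>
    Rb=Ro.from_matrix(np.c_[-bR[:,0],-bR[:,1],[0,0,-1]])
  File "scipy/spatial/transform/_rotation.pyx", line 1143, in scipy.spatial.transform._rotation.Rotation.from_matrix
ValueError: Non-positive determinant (left-handed or null coordinate frame) in rotation matrix 0: [[-0.99652984  0.08323624  0.        ]
 [-0.08323624 -0.99652984  0.        ]
 [-0.         -0.         -1.        ]].
```

```bash
sed -i '/^Rb=Ro.from_matrix(np.c_\[-bR/d' h.py
python3 - <<'E'
from h import *
plan(bp(-18,0,250),Rb)
d=snap('scene');cv2.imwrite('pics/a3.png',cv2.resize(d['img'][80:230,220:420],(800,600),interpolation=cv2.INTER_CUBIC))
E
```

```text
shift [ 0.0275 -0.2636 -0.0069] turn [  5.38 -30.   -18.88] | F [ 0.3  0.4 -1.7] w 22.6 t 11.3833 q [-0.98 -0.11  2.05  0.46  0.84  0.59]
```

View pics/a3.png

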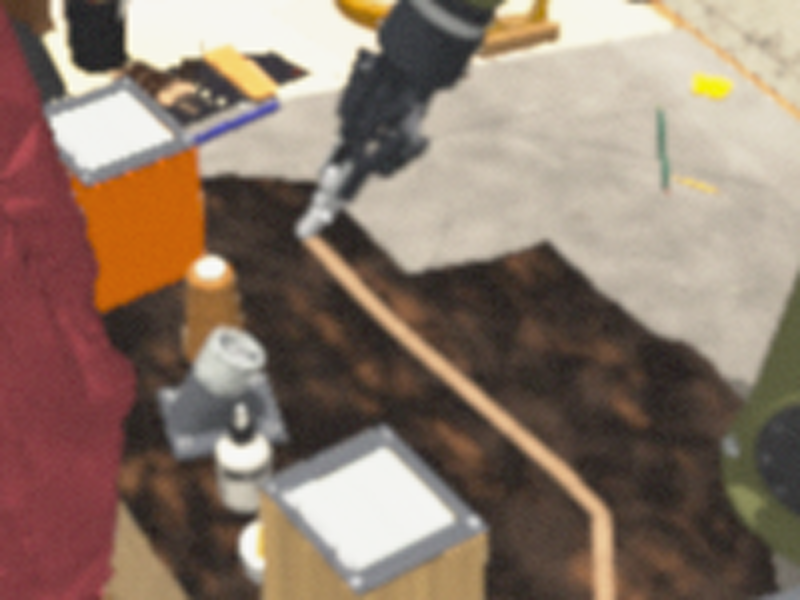

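The die is drawn and held at about (315,215), and the holder at (235,350) is empty with its collar home. Moving over the box.

```bash
python3 -m crank '1 0.0275 -0.2636 -0.007 5.38 -30 -18.88;1 0.0275 -0.2636 -0.007 5.38 -30 -18.88;1 0.0275 -0.2636 -0.007 5.38 -30 -18.88;1 0.0275 -0.2636 -0.007 5.38 -30 -18.88;1 0.0275 -0.2636 -0.007 5.38 -30 -18.88;1 0.0275 -0.2636 -0.007 5.38 -30 -18.88;1 0.0275 -0.2636 -0.007 5.38 -30 -18.88;1 0.0275 -0.2636 -0.007 5.38 -30 -18.88;1 0.0275 -0.2636 -0.007 5.38 -30 -18.88;1 0.0275 -0.2636 -0.007 5.38 -30 -18.88'
python3 - <<'E'
from h import *
plan(bp(-18,0,200),Rb)
E
```

```text
clock: 12.27
position: [433.9, -57.3, 246.2]
tcp_rot: [-0.003, 0.999, 0.042, -0.002]
wrist_force: [0.1, -0.9, -1.6]
grip_width: 22.5
finger_force: 59.9
shift [0.     0.0008 0.0462] turn [-0.34  0.25  0.08] | F [ 0.1 -0.9 -1.6] w 22.5 t 12.2667 q [-0.22  0.04  1.79  0.    1.32  1.27]
```

```bash
python3 -m crank '1 0 0.0008 0.02 -0.34 0.25 0;1 0 0.0008 0.04 -0.34 0.25 0;1 0 0.0008 0.055 -0.34 0.25 0;1 0 0.0008 0.07 -0.34 0.25 0;1 0 0.0008 0.08 -0.34 0.25 0;1 0 0.0008 0.08 -0.34 0.25 0'; python3 -c "
from h import *
plan(bp(-18,0,112),Rb)"
```

```text
clock: 12.77
position: [432.8, -58.0, 165.4]
tcp_rot: [-0.0, 0.999, 0.041, -0.001]
wrist_force: [-0.2, -0.8, -2.1]
grip_width: 22.5
finger_force: 59.8
shift [ 0.0011 -0.0002  0.0534] turn [-0.03  0.09 -0.02] | F [-0.2 -0.8 -2.1] w 22.5 t 12.7667 q [-0.22  0.12  1.9  -0.    1.12  1.27]
```

```bash
python3 -m crank '1 0.001 0 0.02 0 0 0;1 0.001 0 0.04 0 0 0;1 0.001 0 0.053 0 0 0;1 0.001 0 0.053 0 0 0;1 0.001 0 0.053 0 0 0'
python3 - <<'E'
from h import *
plan(bp(-18,0,230),Rb)
a=[]
for n,(u,v) in(('top',(270,130)),('scene',(270,150))):
    d=snap(n); a.append(cv2.resize(d['img'][v:v+90,u:u+90],(400,400),interpolation=cv2.INTER_CUBIC))
cv2.imwrite('pics/a4.png',np.hstack(a))
E
```

```text
clock: 13.18
position: [434.8, -57.7, 114.7]
tcp_rot: [0.0, 0.999, 0.042, 0.0]
wrist_force: [-0.7, -0.1, -2.7]
grip_width: 22.3
finger_force: 59.8
shift [-0.001  -0.     -0.1153] turn [ 0.02 -0.05  0.02] | F [-0.7 -0.1 -2.7] w 22.3 t 13.1833 q [-0.22  0.2   1.95 -0.    1.    1.27]
```

View pics/a4.png

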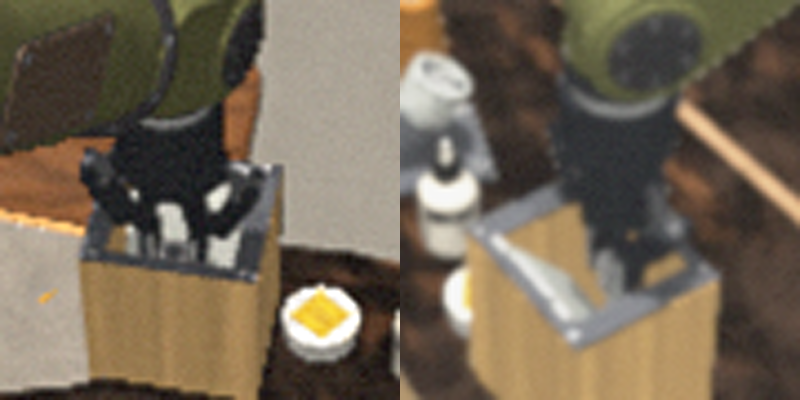

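The flap is open against the held die, and the hinge is on the far side as expected. I'll release with a small opening.

```bash
python3 -m crank '0.2 0 0 0 0 0 0;0.2 0 0 0 0 0 0;0.2 0 0 0 0 0 0;0.2 0 0 0 0 0 0;0.2 0 0 -0.02 0 0 0;0.2 0 0 -0.05 0 0 0;0.2 0 0 -0.085 0 0 0;0.2 0 0 -0.12 0 0 0;0.2 0 0 -0.16 0 0 0;0.2 0 0 -0.2 0 0 0;0.2 0 0 -0.2 0 0 0;0.2 0 0 -0.2 0 0 0'
python3 - <<'E'
from h import *
plan(bp(-18,0,330),Rb)
a=[]
for n,(u,v) in(('top',(270,130)),('scene',(240,140))):
    d=snap(n); a.append(cv2.resize(d['img'][v:v+90,u:u+90],(400,400),interpolation=cv2.INTER_CUBIC))
cv2.imwrite('pics/a5.png',np.hstack(a))
E
```

```text
clock: 14.28
position: [435.0, -57.4, 316.3]
tcp_rot: [0.001, 0.999, 0.042, 0.003]
wrist_force: [0.3, -0.5, -1.7]
grip_width: 34.2
finger_force: 0.0
shift [-0.0013  0.0003 -0.0137] turn [ 0.1  -0.32  0.06] | F [ 0.3 -0.5 -1.7] w 34.2 t 14.2833 q [-0.21 -0.01  1.68 -0.    1.47  1.27]
```

View pics/a5.png

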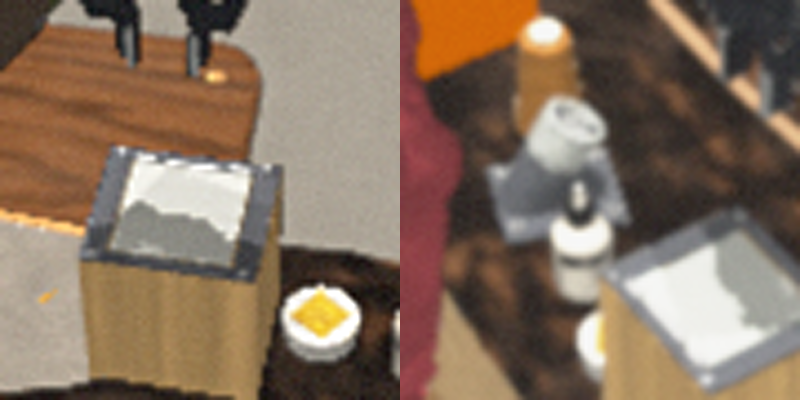

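The flap is shut and flush (the grey patch is a shadow), the fingers look empty, and the collar is home. I'll let it settle, re-check the wrist force, and confirm before handing in.

```bash
python3 -m crank '0.2 0 0 0 0 0 0;0.2 0 0 0 0 0 0;0.2 0 0 0 0 0 0;0.2 0 0 0 0 0 0;0.2 0 0 0 0 0 0;0.2 0 0 0 0 0 0'
python3 - <<'E'
from h import *
d=snap('scene'); p=proj(d,[bot.sense()['position']])[0]; print(p, bot.sense()['wrist_force'])
u,v=(p-[50,40]).astype(int)
cv2.imwrite('pics/a6.png',cv2.resize(d['img'][v:v+75,u:u+100],(800,600),interpolation=cv2.INTER_CUBIC))
E
```

```text
clock: 14.88
position: [434.6, -57.3, 314.2]
tcp_rot: [0.0, 0.999, 0.042, 0.001]
wrist_force: [-0.3, 0.5, 0.2]
grip_width: 33.9
finger_force: 0.0
[318.82024404 161.11296989] [-0.51776364  0.36978573 -0.01643439]
```

View pics/a6.png

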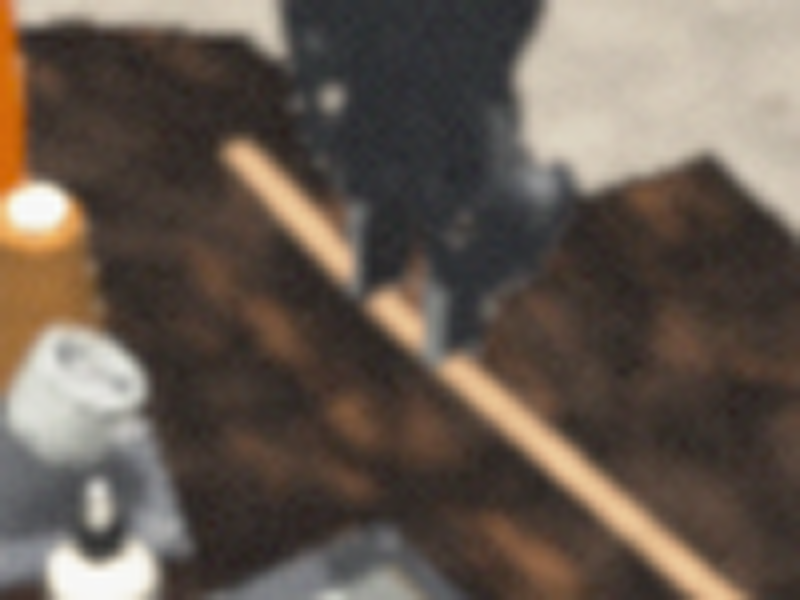

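The fingers are empty, at about (360,280) and (435,350), and the wrist force is zero. Handing in.

```bash
python3 -c "
from workcell import bot
print(bot.finish_job())"
```

```text
the job is handed in; nothing more can be done
None
```

I handed the job in at about 15 s (no verdict came back): the camera shows the collar released and home, the flap shut and the fingers empty after I let the die go inside the box, though I couldn't see it there; I touched neither holder_b nor the bottle, cone, weight or tin.

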